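Switch the desk over to the left monitor

TASK

Switch the desk over to the left monitor on the monitor switch, the small aluminium box with the tall bar-shaped knob: pull the locked knob straight up, turn it clockwise (seen from above) from the one-dot mark to the two-dot mark, and push it fully back down so that it locks there, then let go. Leave the round volume dial on the other box as it is set.

Things in the scene. Friction and masses are not known exactly. Their poses are not given: they have to be found in the camera images.
- selector_grip (a point): Grip point of the monitor switch's knob: a black upright bar 40 x 14 mm (grip across the 14), flat sides 10 to 49 mm above its box (aluminium, 96 x 96 x 40 mm, fixed to the desk). On the knob's vertical axis, 76 mm above the desk with the knob down; rises and turns with it. x points along the bar to the pointer end (white line on top, small lug at the foot), y across the bar, z up.
- selector (a joint): Turn of that knob, rad, growing clockwise seen from above: 0 mid one-dot notch (start, within 0.1), 1.31 mid two-dot notch; stops at -0.17 and 1.48. A notch takes the lug within 0.17 of its middle. Turns easily, stays where left. With the box square to the desk the pointer is 37 deg to the right (one dot) or left (two dots) of straight towards the robot, as the robot sees it.
- selector_pull (a joint): How far that knob is pulled up, m: 0 fully down, its lug locked in a notch of the steel guard rail round its foot (58 mm across, 8 mm high, on the box top); 0.016 at the upper stop. The lug is clear of the rail above 0.007. Moves against about 3 N of friction either way and stays where left.
- volume_mark (a point): White dot on top of the volume dial, to be left alone: a low round black dial, 52 mm across, 26 mm high, in the middle of another aluminium box of the same size as the switch. The dot is 19 mm from the dial's axis, 67 mm above the desk. The dial turns easily if touched. The two boxes may stand in either place.

How it is judged:
By the outcome, as a careful person would: the job done as asked, in the order asked, and still so for the second after the job is handed in, with the robot touching nothing.
It also fails if it takes over 32 s, if anything falls off the work surface, if the arm or the gripper's body presses on something with over 40 N, if the wrist force passes 120 N, or if a joint passes its speed limit or range.

ROBOT

A 6-joint arm with a two-finger parallel gripper is mounted at the origin on a cart in front of the work surface, level with it; the furniture and walls round the work are solid. World frame = base frame: x ahead of the robot, y to its left, z up, the work surface at z = 0. Lengths are in mm, angles in rad, forces in N, time in s.
With the tool pointing down it reaches from about 275 to 825 mm from the base axis. Payload 5.2 kg.
Tool frame: the origin (TCP) lies midway between the tips of the shut fingers; the grasp point (between the pads) lies 19 mm behind it; z points along the fingers, y is the line along which they close (so a half turn about z gives the same grasp; the last joint's range is limited). The gripper opens to 93 mm and grips with 3 to 60 N. Pads are 15 mm wide; open, the fingers measure 128 mm over their backs; the gripper's body (75 mm by 188 mm) begins 65 mm behind the grasp point.
Start: joints at [1.124, 0.259, 1.535, -0, 1.348, -0.203], TCP at [132.743, 533.746, 218.653] pointing down, gripper open.
Joint ranges: [-3.14, 3.14], [-0.91, 2.08], [0.19, 2.58], [-1.22, 4.36], [0.22, 2.71], [-3.12, 3.12]. Speed limits (rad/s): [2.57, 2.57, 3.14, 3.14, 3.14, 3.14].

INTERFACE

Orientations are given as a unit quaternion [w, x, y, z].
In Python, from workcell import get_obs, snapshot, close_job gives the robot as it stands. The module is installed in compiled form; this text tells all that it offers.
- The arm moves only by the tool carry_out, never from a script. Its argument "deltas" is a list of rows, each a list of 3 entries, a list of its own where there are three numbers: the turn, a rotation vector about the tool's x, y, z in rad, then the shift along the tool's x, y, z in mm, then the finger opening in mm, from 0 to 93. A call has 1 to 20 rows; each row is the pose to reach, as a shift and turn from the pose commanded when the call began, along the tool's axes at that moment; what a row does not reach only later rows make up. A row lasts 1/8 s, in which the tool goes at most 62.5 mm and 10.7 degrees, less where a joint would pass 70% of its speed; a pose out of reach is approached as far as the arm can. A call with a gripper value outside its range is refused whole. The fingers move at their own pace and stop on an object; the grip force is fixed at half the most. Time passes only in rows, so rows that repeat a pose let the fingers close. It gives the time, the measured TCP pose, the force, the opening and the grip force at its end, in the units of the state.
- get_obs(): the state, without advancing time (a new reading comes with each control period).
- snapshot(name): name is "scene" or "top"; returns a dict with "pixels" (384x512x3 uint8, red, green, blue), "K" (3x3 intrinsics, pixels), "extrinsics" (4x4, takes a point from camera to world coordinates). Camera axes: x right, y down, z forward; pixel columns grow to the right and rows downward; lengths in mm; the calibration is good to about 2 mm. A picture is of the moment at which its call begins. There is no depth.
- close_job(): hands the job in; it is judged then, once.
The state is a dict: "time": time; "qpos": joint angles; "qd": joint speeds; "tau": joint torques, N m; "position": TCP position; "tcp_rot": TCP orientation; "wrist_force": force on the tool from outside, world axes, zero at the start; "wrist_torque": the same for the moment, N m; "finger_gap": finger opening in mm; "gripper_force": force on a finger pad.
Only numpy, scipy, OpenCV 4.12 (cv2) and the standard library are available. Lean on these libraries where they do the work, as an engineer would, in place of code of your own. Each camera call takes 0.05 s, during which the arm holds its last target. There are 200 camera calls.

## Working session

There is one attempt and no reset: what is moved stays moved. The work goes in short steps, Python scripts to look and compute and a tool call to move; the robot and the scene stay as the last step left them, time stands still between calls to the robot, and variables do not carry over. Pictures are saved under pics/ and viewed, at most 10 in all, crops included, and the job is handed in when it is done.

Besides the shell and the picture viewer there is one more tool, called as a command line: name --argument value ..., lists and objects as JSON in quotes. carry_out: Moves the arm, as the interface text tells. Its arguments: {"type":"object","properties":{"deltas":{"type":"array"}},"required":["deltas"]}

```bash
mkdir -p pics; python3 - <<'E'
from workcell import get_obs, snapshot
import cv2,numpy as np
o=get_obs();print(o)
for n in("scene","top"):
    s=snapshot(n);cv2.imwrite(f"pics/{n}0.png",s["pixels"][:,:,::-1]);print(n,s["K"].tolist(),np.round(s["extrinsics"],4).tolist())
E
```

```text
{'time': 0.0, 'qpos': array([ 1.12417148e+00,  2.59324196e-01,  1.53604353e+00, -6.40554846e-06,
        1.34801667e+00, -2.02768059e-01]), 'qd': array([-0.00052643, -0.00189919,  0.00017218, -0.00080297, -0.00048681,
        0.00130958]), 'tau': array([-1.35994502e-03, -4.37317622e+01, -2.84000409e+01,  7.17291632e-02,
        4.13269876e-02, -1.67714488e-04]), 'position': array([132.52200908, 533.24354792, 217.84371175]), 'tcp_rot': array([-2.82842171e-04,  1.21625754e-01,  9.92575626e-01, -8.50056529e-04]), 'wrist_force': array([-0.067449  , -0.77871951,  0.22616195]), 'wrist_torque': array([-0.01447235, -0.02966894,  0.0182082 ]), 'gripper_force': 0.0, 'finger_gap': 92.90261910890868}
scene [[373.89094838255306, 0.0, 256.1766852266931], [0.0, 373.89094838255306, 187.25794659410516], [0.0, 0.0, 1.0]] [[-0.7813, -0.3121, 0.5406, 71.8809], [-0.6241, 0.3771, -0.6843, 406.2359], [0.0097, -0.872, -0.4894, 503.1271], [0.0, 0.0, 0.0, 1.0]]
top [[440.6839227637232, 0.0, 253.86140066920652], [0.0, 440.6839227637232, 201.33950139103715], [0.0, 0.0, 1.0]] [[-0.0297, -0.9832, 0.1802, 349.8662], [-0.9991, 0.0348, 0.0252, -199.7134], [-0.0311, -0.1793, -0.9833, 944.4075], [0.0, 0.0, 0.0, 1.0]]
```

View pics/top0.png

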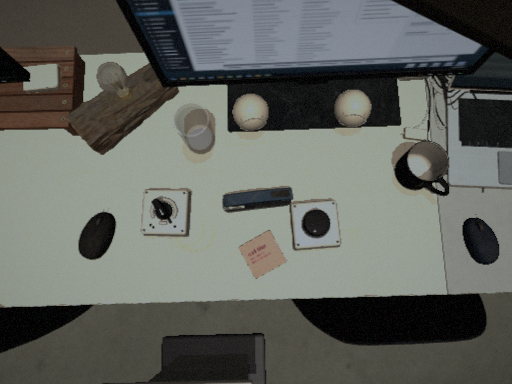

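View pics/scene0.png

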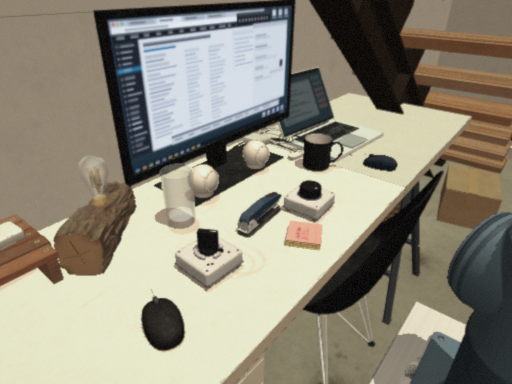

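The top view shows the switch box at about (165,212), the dial box at (316,224), and nothing close above the switch. I'll measure it next.

```bash
cat > h.py <<'E'
from workcell import get_obs, snapshot
import cv2,numpy as np
def ray(s,uv,z):
    uv=np.atleast_2d(np.float64(uv));E=np.array(s["extrinsics"])
    d=(np.c_[uv,np.ones(len(uv))]@np.linalg.inv(s["K"]).T)@E[:3,:3].T
    return E[:3,3]+d*((z-E[2,3])/d[:,2])[:,None]
def proj(s,p):
    E=np.array(s["extrinsics"]);c=(np.atleast_2d(p)-E[:3,3])@E[:3,:3]
    q=c@np.array(s["K"]).T;return q[:,:2]/q[:,2:]
E
python3 - <<'E'
from h import *
s=snapshot("top");im=s["pixels"];
c=cv2.resize(im[175:250,130:205],None,fx=8,fy=8,interpolation=cv2.INTER_CUBIC)
t=snapshot("scene")["pixels"][220:290,170:250]
cv2.imwrite("pics/crop1.png",c[:,:,::-1])
cv2.imwrite("pics/crop2.png",cv2.resize(t,None,fx=8,fy=8,interpolation=cv2.INTER_CUBIC)[:,:,::-1])
print(ray(s,[165,212],40))
E
```

```text
[[499.55891394   9.98207431  40.        ]]
```

View pics/crop1.png

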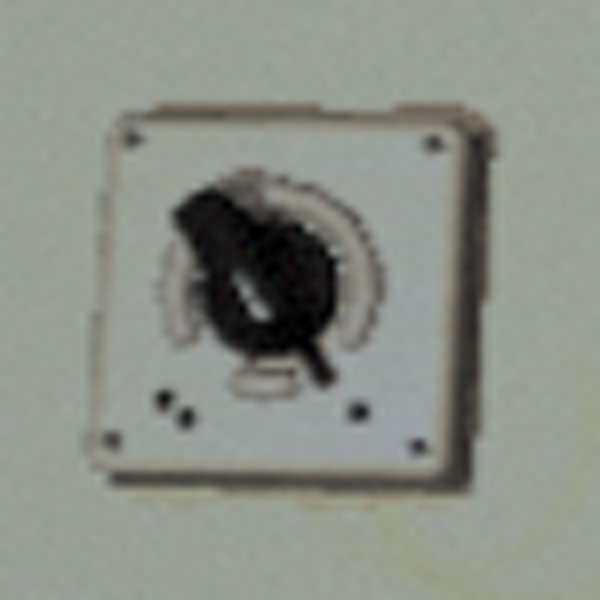

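View pics/crop2.png

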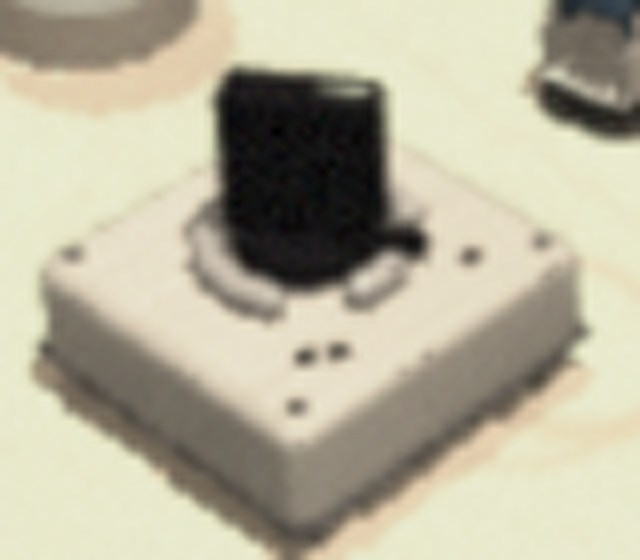

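Crop 1 (crop px / 8 + (130,175)) shows the box screws at (132,138), (433,143), (418,446) and (112,440). The one-dot mark is at (358,411), the two-dot mark at (175,410) and the lug tip at (325,378). The bar top runs from (200,205) to the white line's end near (258,315).

```bash
python3 - <<'E'
from h import *
from scipy.spatial.transform import Rotation as R
s=snapshot("top");f=lambda p:np.array(p)/8+[129.5,174.5]
sc=ray(s,f([[132,138],[433,143],[418,446],[112,440]]),40);c=sc.mean(0);print(np.round(sc,1),c)
e=(sc[0]-sc[3]+sc[1]-sc[2]);yaw=np.arctan2(e[1],e[0]);e2=sc[0]-sc[1]+sc[3]-sc[2];print("yaw",np.degrees(yaw),np.degrees(np.arctan2(-e2[0],e2[1])))
a=lambda p,z:(lambda d:(np.degrees(np.arctan2(d[1],d[0])),np.hypot(*d[:2])))((ray(s,f(p),z)-c)[0])
for n,p,z in(("one",[358,411],40),("two",[175,410],40),("lug",[325,378],46)):print(n,a(p,z))
print("bar ends",ray(s,f([[195,207],[258,315]]),89)-c, "axis px",proj(s,np.array([c[:2].tolist()+[89]]))*8-np.array([129.5,174.5])*8)
o=get_obs();q=o["tcp_rot"];print(R.from_quat(np.roll(q,-1)).as_matrix().round(4))
E
```

```text
[[544.3  50.6  40. ]
 [540.  -29.2  40. ]
 [460.  -25.2  40. ]
 [464.3  54.7  40. ]] [502.15166062  12.73879784  40.        ]
yaw -2.8848702636877097 -3.0316689554288745
one (np.float64(-145.5240569060264), np.float64(39.38147246513413))
two (np.float64(140.08897749938376), np.float64(39.88174327277047))
lug (np.float64(-148.48312990398213), np.float64(28.598851817238717))
bar ends [[ 13.48956671   8.30586223  49.        ]
 [-14.23315087  -7.67761776  49.        ]] axis px [[227.67604556 259.31131304]]
[[-9.704e-01  2.414e-01 -4.000e-04]
 [ 2.414e-01  9.704e-01 -7.000e-04]
 [ 2.000e-04 -8.000e-04 -1.000e+00]]
```

carry_out --deltas '[[[0, 0, -0.03], [-20, -17, 0], 93], [[0, 0, -0.1], [-58, -50, 0], 93], [[0, 0, -0.17], [-102, -87, 0], 93], [[0, 0, -0.24], [-145, -125, 0], 93], [[0, 0, -0.31], [-189, -162, 0], 93], [[0, 0, -0.38], [-232, -200, 0], 93], [[0, 0, -0.45], [-276, -237, 0], 93], [[0, 0, -0.52], [-320, -275, 0], 93], [[0, 0, -0.59], [-363, -312, 0], 93], [[0, 0, -0.66], [-407, -349, 0], 93], [[0, 0, -0.72], [-445, -383, 0], 93], [[0, 0, -0.76], [-470, -404, 0], 93], [[0, 0, -0.785], [-484, -416, 0], 93], [[0, 0, -0.785], [-484, -416, 0], 93], [[0, 0, -0.785], [-484, -416, 0], 93]]'

```text
time: 2.12
position: [501.4, 13.8, 218.5]
tcp_rot: [-0.0, -0.267, 0.964, 0.0]
wrist_force: [0.5, -0.5, 0.4]
finger_gap: 92.9
gripper_force: 0.0
```

```bash
python3 - <<'E'
from h import *
from scipy.spatial.transform import Rotation as R
o=get_obs();M=R.from_quat(np.roll(o["tcp_rot"],-1)).as_matrix();print(M.round(4),o["position"],o["qpos"],o["wrist_force"],o["time"])
print("tool shift",M.T@(np.array([502.2,12.7,57])-o["position"]), "yang",np.degrees(np.arctan2(M[1,1],M[0,1])))
t=snapshot("scene")["pixels"];cv2.imwrite("pics/s2.png",t[:,:,::-1])
E
```

```text
[[-8.573e-01 -5.148e-01 -7.000e-04]
 [-5.148e-01  8.573e-01  5.000e-04]
 [ 4.000e-04  8.000e-04 -1.000e+00]] [501.40749842  13.83628026 218.50522381] [-1.95395757e-01  1.71815729e-01  1.64689863e+00  3.47609374e-04
  1.32367829e+00 -2.30710660e+00] [ 0.52329621 -0.48165348  0.44032502] 2.125
tool shift [-1.53573002e-01 -1.50922470e+00  1.61504041e+02] yang 120.98723136729505
```

View pics/s2.png

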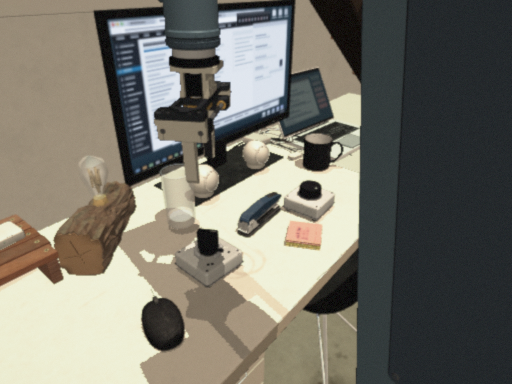

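The scene view shows the gripper above the switch, whose bar is at (208,242), with clear space around it. Next I descend and grip.

carry_out --deltas '[[[0, 0, 0], [0, -0.5, 15], 93], [[0, 0, 0], [0, -1, 45], 93], [[0, 0, 0], [0, -1.5, 80], 80], [[0, 0, 0], [0, -1.5, 115], 60], [[0, 0, 0], [0, -1.5, 140], 50], [[0, 0, 0], [0, -1.5, 155], 40], [[0, 0, 0], [0, -1.5, 161], 40], [[0, 0, 0], [0, -1.5, 161], 40]]'

```text
time: 3.18
position: [502.9, 12.0, 57.8]
tcp_rot: [0.0, -0.267, 0.964, -0.0]
wrist_force: [-0.6, 0.1, -0.3]
finger_gap: 40.9
gripper_force: 0.0
```

```bash
python3 - <<'E'
from h import *
o=get_obs();print(o["position"],o["wrist_force"],o["finger_gap"],o["time"])
t=snapshot("scene")["pixels"][170:300,140:290];cv2.imwrite("pics/s3.png",cv2.resize(t,None,fx=4,fy=4,interpolation=cv2.INTER_CUBIC)[:,:,::-1])
E
```

```text
[502.93439072  12.04277183  57.78848985] [-0.57959014  0.06719562 -0.26485434] 40.85395609104388 3.175
```

View pics/s3.png

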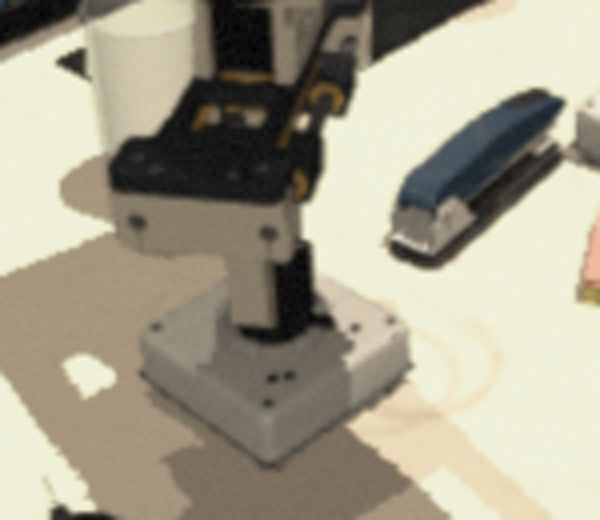

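The crop shows the near finger in front of the bar at (255,290), standing clear of the box. Next I close the fingers.

carry_out --deltas '[[[0, 0, 0], [0, 0, 0], 20], [[0, 0, 0], [0, 0, 0], 14], [[0, 0, 0], [0, 0, 0], 5], [[0, 0, 0], [0, 0, 0], 5], [[0, 0, 0], [0, 0, 0], 5], [[0, 0, 0], [0, 0, 0], 5]]'

```text
time: 3.98
position: [502.1, 13.3, 58.1]
tcp_rot: [-0.0, -0.267, 0.964, 0.001]
wrist_force: [-1.8, 5.4, 5.4]
finger_gap: 13.7
gripper_force: 30.0
```

carry_out --deltas '[[[0, 0, 0], [0, 1, -2], 5], [[0, 0, 0], [0, 1, -5], 5], [[0, 0, 0], [0, 1, -8], 5], [[0, 0, 0], [0, 1, -11], 5], [[0, 0, 0], [0, 1, -13], 5], [[0, 0, 0], [0, 1, -13], 5], [[0, 0, 0], [0, 1, -13], 5]]'

```text
time: 4.85
position: [502.1, 13.3, 70.9]
tcp_rot: [-0.0, -0.267, 0.964, 0.0]
wrist_force: [-0.5, 6.2, -0.9]
finger_gap: 13.7
gripper_force: 30.0
```

```bash
python3 - <<'E'
from h import *
o=get_obs();print(o["position"],o["wrist_force"],o["wrist_torque"],o["finger_gap"],o["time"])
t=snapshot("scene")["pixels"][170:300,140:290];cv2.imwrite("pics/s4.png",cv2.resize(t,None,fx=4,fy=4,interpolation=cv2.INTER_CUBIC)[:,:,::-1])
E
```

```text
[502.06763309  13.27107082  70.90500042] [-0.54957301  6.15046334 -0.91136636] [1.10778475 0.04399871 0.01579966] 13.736177373777645 4.85
```

View pics/s4.png

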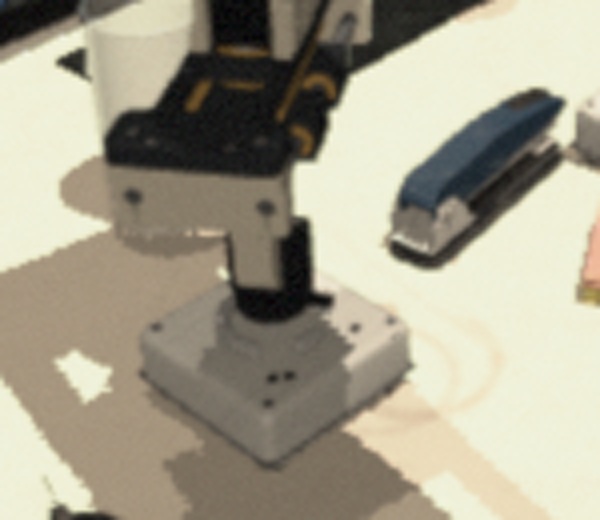

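The crop shows the lug at (320,298), raised above the rail. Next is the clockwise turn of 1.25 rad.

carry_out --deltas '[[[0, 0, 0.06], [0, 0, 0], 5], [[0, 0, 0.18], [0, 0, 0], 5], [[0, 0, 0.32], [0, 0, 0], 5], [[0, 0, 0.46], [0, 0, 0], 5], [[0, 0, 0.6], [0, 0, 0], 5], [[0, 0, 0.74], [0, 0, 0], 5], [[0, 0, 0.88], [0, 0, 0], 5], [[0, 0, 1.02], [0, 0, 0], 5], [[0, 0, 1.14], [0, 0, 0], 5], [[0, 0, 1.22], [0, 0, 0], 5], [[0, 0, 1.25], [0, 0, 0], 5], [[0, 0, 1.25], [0, 0, 0], 5], [[0, 0, 1.25], [0, 0, 0], 5]]'

```text
time: 6.52
position: [501.9, 11.2, 70.9]
tcp_rot: [0.0, 0.346, 0.938, -0.001]
wrist_force: [-2.6, -6.0, -0.6]
finger_gap: 13.8
gripper_force: 30.0
```

```bash
python3 - <<'E'
from h import *
from scipy.spatial.transform import Rotation as R
o=get_obs();M=R.from_quat(np.roll(o["tcp_rot"],-1)).as_matrix();print(np.degrees(np.arctan2(M[1,1],M[0,1])),o["position"],o["wrist_force"],o["wrist_torque"],o["finger_gap"],o["time"])
t=snapshot("scene")["pixels"][170:300,140:290];cv2.imwrite("pics/s5.png",cv2.resize(t,None,fx=4,fy=4,interpolation=cv2.INTER_CUBIC)[:,:,::-1])
E
```

```text
49.467707783816934 [501.92632514  11.23595967  70.89632017] [-2.63845637 -5.99768098 -0.61769695] [-1.0675682   0.5287856  -0.03329142] 13.818582724151746 6.525
```

View pics/s5.png

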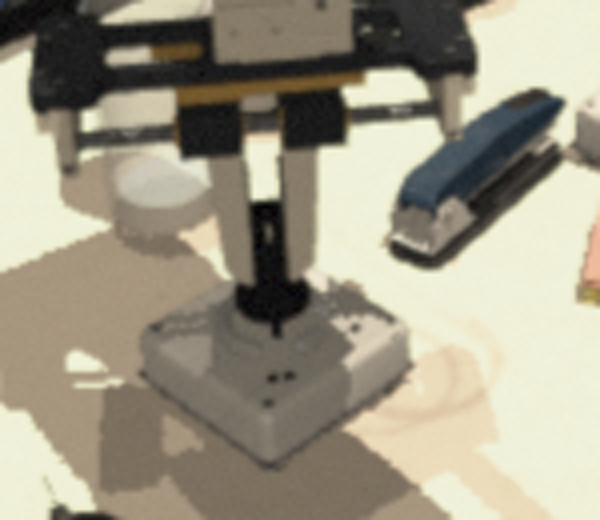

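The crop shows the knob turned, with the lug at (277,328) pointing at the two dots at (280,377). Next I push it down.

carry_out --deltas '[[[0, 0, 0], [0, 0, 2], 5], [[0, 0, 0], [0, 0, 5], 5], [[0, 0, 0], [0, 0, 8], 5], [[0, 0, 0], [0, 0, 11], 5], [[0, 0, 0], [0, 0, 13], 5], [[0, 0, 0], [0, 0, 14], 5], [[0, 0, 0], [0, 0, 15], 5], [[0, 0, 0], [0, 0, 15], 5]]'

```text
time: 7.58
position: [502.1, 11.2, 57.9]
tcp_rot: [0.001, 0.346, 0.938, -0.001]
wrist_force: [-8.7, -5.1, 18.9]
finger_gap: 13.6
gripper_force: 30.0
```

carry_out --deltas '[[[0, 0, 0], [0, 0, -1], 14], [[0, 0, 0], [0, 0, -1], 30], [[0, 0, 0], [0, 0, -1], 45], [[0, 0, 0], [0, 0, -1], 45], [[0, 0, 0], [0, 0, -1], 45], [[0, 0, 0], [0, 0, -8], 45], [[0, 0, 0], [0, 0, -25], 45], [[0, 0, 0], [0, 0, -50], 45], [[0, 0, 0], [0, 0, -85], 45], [[0, 0, 0], [0, 0, -120], 45], [[0, 0, 0], [0, 0, -145], 45], [[0, 0, 0], [0, 0, -150], 45], [[0, 0, 0], [0, 0, -150], 45]]'

```text
time: 9.2
position: [502.0, 12.9, 205.3]
tcp_rot: [-0.0, 0.347, 0.938, -0.0]
wrist_force: [-0.3, -0.4, -1.0]
finger_gap: 45.4
gripper_force: 0.0
```

```bash
python3 - <<'E'
from h import *
o=get_obs();print(o["position"],o["wrist_force"],o["time"])
t=snapshot("scene")["pixels"][220:290,170:250]
cv2.imwrite("pics/crop6.png",cv2.resize(t,None,fx=8,fy=8,interpolation=cv2.INTER_CUBIC)[:,:,::-1])
E
```

```text
[502.02802123  12.87633214 205.33981082] [-0.2650553  -0.36776448 -0.98056179] 9.2
```

View pics/crop6.png

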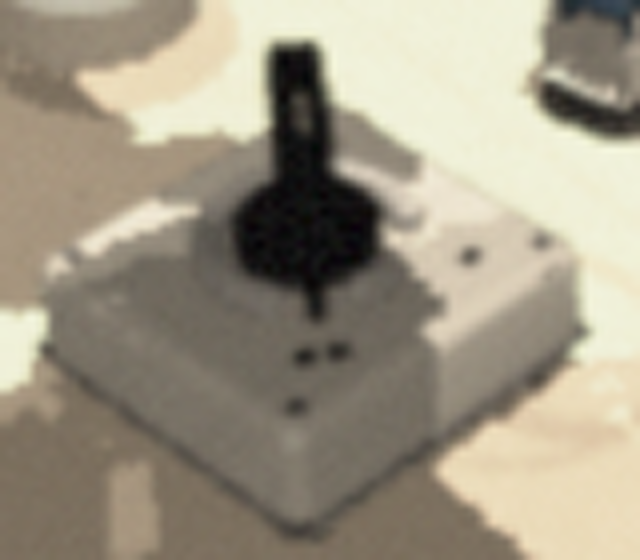

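The crop shows the lug at (315,315) facing the two dots and the knob foot's lower edge at y≈285, the same as before the job. I'll check that height by projection.

```bash
python3 - <<'E'
from h import *
s=snapshot("scene");a=np.radians(139.5);u=np.array([np.cos(a),np.sin(a)])
for dz in(0,8):
  P=[[*(np.array([502.2,12.7])+r*u),z+dz] for r,z in((-20,89),(20,89),(28.6,46))]
  print(dz,((proj(s,P)-[169.5,219.5])*8).round())
E
```

```text
0 [[286.  27.]
 [298. 125.]
 [311. 295.]]
8 [[284.  -0.]
 [296.  97.]
 [309. 269.]]
```

```bash
python3 -c "
from workcell import close_job;print(close_job())"
```

```text
the job is handed in; nothing more can be done
None
```

The monitor switch is now on the two-dot mark: I pulled the knob up, turned it clockwise, pushed it fully back down and let go at 9.2 s. The last camera view showed it seated, the gripper was clear of it, and the arm went nowhere near the volume dial; the job is handed in, but it returned no verdict.

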